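Lay the upended tin down in the drawer and shut the drawer

ROBOT

A 7-joint arm with a two-finger parallel gripper is mounted at the origin on a cart in front of the work surface, level with it; the furniture and walls round the work are solid. World frame = base frame: x ahead of the robot, y to its left, z up, the work surface at z = 0. Lengths are in m, angles in degrees, forces in N, time in s.
With the tool pointing down it reaches from about 0.425 to 0.875 m from the base axis. Payload 4.7 kg.
Tool frame: the origin (TCP) lies midway between the tips of the shut fingers; the grasp point (between the pads) lies 19 mm behind it (env.grip_depth is the distance from the TCP to the grasp point, in m); z points along the fingers, y is the line along which they close (so a half turn about z gives the same grasp; the last joint's range is limited). The gripper opens to 87 mm and grips with 3 to 60 N. Pads are 19 mm wide; open, the fingers measure 117 mm over their backs; the gripper's body (75 mm by 190 mm) begins 51 mm behind the grasp point.
Start: joints at [75.12, 18.392, -4.016, 83.108, 1.295, 78.541, -3.26], TCP at [0.176, -0.626, 0.223] pointing down, gripper open.
Joint ranges: [-163.93, 163.93], [-17.29, 119.83], [-79.2, 71.16], [3.27, 140.29], [-89.18, 269.18], [5.43, 117.66], [-154.24, 154.24]. Speed limits (degrees/s): [147.25, 147.25, 180, 180, 180, 180, 180].

INTERFACE

Orientations are given as [roll, pitch, yaw] about the fixed x, y, z axes, in that order (R = Rz(yaw) Ry(pitch) Rx(roll)).
In Python, from cell import get_obs, optics, env, nets gives the robot as it stands.
- The arm moves only by the shell command python3 -m creep 'ROWS' [FORCE]. ROWS is JSON, a list of rows, each an object of numbers: "wx", "wy", "wz": the turn, a rotation vector about the tool's x, y, z in degrees; "tx", "ty", "tz": the shift along the tool's x, y, z in mm; "gripper": the opening, from -1 (shut) to 1 (fully open). A call has 1 to 5 rows; each row is the pose to reach, as a shift and turn from the pose commanded when the call began, along the tool's axes at that moment; what a row does not reach only later rows make up. A row lasts 1/12 s, in which the tool goes at most 41.7 mm and 7.16 degrees, less where a joint would pass 70% of its speed; a pose out of reach is approached as far as the arm can. A call with a gripper value outside its range is refused whole. The fingers move at their own pace and stop on an object; FORCE is the grip in N (left out, the last holds). Time passes only in rows, so rows that repeat a pose let the fingers close. It gives the time, the measured TCP pose, the force, the opening and the grip force at its end, in the units of the state.
- get_obs(): the state, without advancing time (a new reading comes with each control period).
- optics.read_camera(name): name is "scene" or "side" or "wrist"; returns (picture, depth): 400x640x3 uint8, red, green, blue; 400x640 float32, m along the optical axis (not along the pixel's ray), 0 where there is no reading.
- optics.camera_info(name): a dict with "fovy" (degrees; the focal length in pixels is half the picture's height over the tangent of half this angle, whatever the lens; pixels are square), "cx", "cy" (the principal point, pixels), "k1" (the pictures are not rectified: a ray, as slopes to the right and down, at radius r is drawn at 1 + k1 r^2 times it, then the intrinsics apply), "R" (3x3) and "t" (3): a world point X has camera coordinates R X + t; the wrist camera has in their place "tool_from_camera" (4x4, takes a point from camera to tool coordinates, whose origin is the TCP and whose axes are the flange's). Camera axes: x right, y down, z forward; pixel columns grow to the right and rows downward; lengths in m; the calibration is good to about 2 mm. A picture is of the moment at which its call begins: read the wrist's pose just before it. camera_info takes no time and is no camera call.
- env.sign_off(): hands the job in; it is judged then, once.
Trained networks look in the newest picture that a camera, given by its name, has taken for a name from the list of things; names that differ only in an ending like _2 or _b are one class to them, and where a whole thing is asked for, a point or a joint stands for the part that bears it (a point fixed in the world has none). Each returns a list of dicts, best first, with "confidence" (0 to 1); they miss things now and then, are a little off and sometimes report something else, mostly with a low value. They report only what shows in the picture. A call takes as long as a camera call. They do not tell look-alikes from the thing itself.
- nets.look_for(query, camera): "point" ([x, y, z] in m, in world coordinates, good to about 4 mm: the middle of the surface that is visible of it).
- nets.place_of(query, camera): "point" ([x, y, z] in m, in world coordinates, good to about 4 mm: a listed point, or the origin of a listed thing).
The state is a dict: "time_s": time; "qpos": joint angles; "joint_velocities": joint speeds; "effort": joint torques, N m; "tool_pos": TCP position; "tool_rot": TCP orientation; "force": force on the tool from outside, world axes, zero at the start; "wrist_torque": the same for the moment, N m; "grip_width": finger opening in m; "grasp_force": force on a finger pad.
Only numpy, scipy, OpenCV 4.12 (cv2) and the standard library are available. Lean on these libraries where they do the work, as an engineer would, in place of code of your own. Each camera call takes 0.05 s, during which the arm holds its last target. There are 200 camera calls.

TASK

The red recipe tin has been stood on end in the open drawer and is too tall for the drawer to shut. Push it near its top, along the drawer towards the kitchen timer, so that it topples by itself and lands lying down inside the front compartment without hitting the timer; do not pick it up or lower it by hand. Then push the drawer fully shut without slamming it, and leave the timer and all the other things as they are.

Things in the scene. Friction and masses are not known exactly. Their poses are not given: they have to be found in the camera images.
- tin_centre (a point): Centre of the red recipe tin, a closed box 63 x 151 x 44 mm (own x, y, z), 0.18 to 0.37 kg. It starts standing on end, own y (151 mm) upright, the 44 mm side along the length of the drawer, the 63 mm side across it; the centre is then 75 mm above the compartment floor. As its lid juts out by 1.5 mm all round, it stands 0.05 rad out of plumb.
- recipe_tin: The same tin; origin at the middle of its underside (the 63 x 151 mm face), 22 mm from its centre; own z points to the lid, which does not come off. Standing, its top is about 172 mm above the worktop. Pushed low it slides; pushed near the top it tips over its lower edge and, tilted about 0.3 rad, falls by itself, to lie 44 mm high with either broad face up.
- egg_timer: Round red kitchen timer, 66 mm across and 59 mm high, standing upright in the same compartment near the end opposite the tin. Origin at the centre of its underside, z up. It stays in the drawer.
- bay (a point): Centre of the floor of the drawer's front compartment, 22 mm above the worktop; moves with the drawer. x points the way the drawer shuts (away from the robot), y along its length, z up. The compartment is 420 mm long (y), 100 mm wide (x). Tin and timer stand at opposite ends, either way round; the tin laid down towards the timer stays about 30 mm or more short of it.
- drawer_unit: Wooden drawer unit fixed to the worktop, 180 x 460 mm, 112 mm high, axes as bay, origin at the middle of its underside. Round the compartment, above the worktop: end walls 74 mm, divider behind 62 mm, drawer front 106 mm (70 mm in the middle 110 mm). Small things stand on its top, the front 90 mm of which is clear.
- drawer_front (a point): Middle of the outer face of the drawer front, 45 mm above the worktop, axes as bay; the face to push looks to -x (the robot). The front is 458 mm long, 14 mm thick, without a handle; its upper edge is 70 mm above the worktop in the middle 110 mm (finger scoop), 106 mm elsewhere.
- drawer (a joint): How far the drawer is open, m: 0 is fully shut (a stop); it starts about 0.12 open, its outer stop is at 0.135. It slides against about 2 N of friction and stays where it is left.
- spice_0: Spice jar with a black cap, 41 mm across, 105 mm high, standing on the back of the drawer unit's top. Leave alone.
- spice_1: Spice jar with a dark cap, 41 mm across, 105 mm high, on the back of the unit's top. Leave alone.
- salt_shaker: Salt shaker, 44 mm across, 90 mm high, on the back of the unit's top. Leave alone.
- sardines: Flat fish tin, 63 x 105 x 24 mm, lying on the back of the unit's top. Leave alone.
- garlic: Garlic bulb, 50 mm across and high, on the back of the unit's top. Leave alone.
- mug_tea: Dark grey mug, 82 mm across, 107 mm high, on the worktop left of the unit. Leave alone.
Not all that is in view belongs to the job. Leave any pink or turquoise look-alike of the recipe_tin alone. What is meant by the egg_timer is not purple, and is the larger of those in its own colour.

How it is judged (in metres and radians):
On the way:
1. the tin lies in the front compartment, let go, while the drawer is still open (angle between tin_centre's own y axis and vertical between 1.45 and 1.69 rad and x of tin_centre in the frame of bay between -0.025 and 0.025 m and y of tin_centre in the frame of bay between -0.14 and 0.14 m and z of tin_centre in the frame of bay between 0.01 and 0.038 m and contact force between each of the arm, the fingers and recipe_tin below 0.2 N and value of joint drawer above 0.06 m), for 0.3 s.
At the end, for the whole second after the job is handed in: The drawer is shut to within 6 mm, the tin lies at rest (long axis within 0.12 rad of level) wholly inside its front compartment, and the timer stands upright in it (angle between tin_centre's own y axis and vertical between 1.45 and 1.69 rad and x of tin_centre in the frame of bay between -0.025 and 0.025 m and y of tin_centre in the frame of bay between -0.14 and 0.14 m and z of tin_centre in the frame of bay between 0.01 and 0.038 m and contact force between each of the arm, the fingers and recipe_tin below 0.2 N and angle between egg_timer's own z axis and vertical below 0.15 rad and z of egg_timer in the frame of bay below 0.015 m and value of joint drawer below 0.006 m and linear speed of recipe_tin below 0.02 m/s); the robot touches nothing.
It fails at once if the tin is lifted (z of tin_centre in the frame of bay above 0.095 m).
It fails at once if the tin is held or carried down instead of toppling by itself (angle between tin_centre's own y axis and vertical between 0.9 and 1.3 rad and contact force between the fingers and recipe_tin above 1 N).
It fails at once if the timer is hit by the tin, touched or upset (contact force between recipe_tin and egg_timer above 0.5 N or contact force between any of the arm, the fingers and egg_timer above 1 N or angle between egg_timer's own z axis and vertical above 0.3 rad).
It fails at once if the drawer is slammed (faster than 0.4 m/s) (velocity of joint drawer below -0.4 m/s).
It fails at once if another thing is disturbed (moved 25 mm) (distance of any of spice_0, spice_1, salt_shaker, sardines, garlic, mug_tea from where it was at the start of the episode above 0.025 m).
It also fails if it takes over 42 s, if anything falls off the work surface, if the arm or the gripper's body presses on something with over 40 N, if the wrist force passes 120 N, or if a joint passes its speed limit or range.

## Working session

There is one attempt and no reset: what is moved stays moved. The work goes in short steps, Python scripts to look and compute and a shell command to move; the robot and the scene stay as the last step left them, time stands still between calls to the robot, and variables do not carry over. Pictures are saved under pics/ and viewed, at most 10 in all, crops included, and the job is handed in when it is done.

```bash
mkdir -p pics; cat > h.py <<'E'
import numpy as np, cv2
from cell import get_obs, optics, env, nets
from scipy.spatial.transform import Rotation as Ro
def tool():
    o=get_obs(); return np.array(o["tool_pos"]), Ro.from_euler('xyz',o["tool_rot"],degrees=True).as_matrix(), o
def cloud(cam,pr=None):
    pic,d=optics.read_camera(cam); i=optics.camera_info(cam)
    f=200/np.tan(np.radians(i["fovy"])/2)
    K=np.array([[f,0,i["cx"]],[0,f,i["cy"]],[0,0,1.]])
    v,u=np.mgrid[0:400,0:640]
    p=np.stack([u,v],-1).reshape(-1,1,2).astype(float)
    n=cv2.undistortPoints(p,K,np.array([i["k1"],0,0,0.])).reshape(400,640,2)
    X=np.dstack([n*d[...,None],d])
    W=(X-np.array(i["t"]))@np.array(i["R"])
    W[d==0]=np.nan
    return pic,W
def save(n,pic): cv2.imwrite("pics/"+n,pic[...,::-1])
E
python3 - <<'E'
from h import *
a,_=cloud("scene"); save("scene0.png",a)
b,_=cloud("side"); save("side0.png",b)
for c in("scene","side"):
    for q in("tin_centre","egg_timer","bay","drawer_front","drawer_unit","mug_tea"):
        print(c,q,[(np.round(r["point"],3).tolist(),round(r["confidence"],2)) for r in nets.place_of(q,c)][:4])
p,R,o=tool();print(o)
E
```

```text
scene tin_centre [([0.346, 0.077, 0.078], 0.91), ([0.464, 0.166, 0.073], 0.9), ([0.5, 0.002, 0.098], 0.72)]
scene egg_timer [([0.532, -0.288, 0.024], 0.95), ([0.452, -0.443, -0.0], 0.7)]
scene bay [([0.505, -0.138, 0.023], 0.73)]
scene drawer_front [([0.674, -0.125, 0.0], 0.51), ([0.507, -0.138, 0.025], 0.34)]
scene drawer_unit [([0.674, -0.124, 0.004], 0.91)]
scene mug_tea [([0.505, 0.4, 0.0], 0.79), ([0.73, -0.207, 0.11], 0.21)]
side tin_centre [([0.349, 0.078, 0.077], 0.83), ([0.498, 0.005, 0.093], 0.7), ([0.464, 0.169, 0.07], 0.62)]
side egg_timer [([0.447, -0.442, 0.001], 0.93), ([0.549, -0.442, -0.002], 0.63), ([0.529, -0.288, 0.017], 0.61)]
side bay [([0.505, -0.139, 0.024], 0.9)]
side drawer_front [([0.447, -0.148, 0.044], 0.82)]
side drawer_unit [([0.671, -0.128, 0.0], 0.59)]
side mug_tea []
{'time_s': 0.7, 'qpos': array([75.12000575, 18.3885741 , -4.01540897, 83.10638978,  1.29505814,
       78.53810859, -3.25939333]), 'joint_velocities': array([ 0.09299593, -0.04757473, -0.02371826, -0.07672614, -0.05184684,
        0.04478282, -0.05464951]), 'effort': array([ 7.72217918e-04, -4.90946889e+01, -4.02824571e-01, -3.12707698e+01,
       -6.37645950e-02,  3.34596389e-02,  3.55059922e-05]), 'tool_pos': array([ 0.1757366 , -0.62584467,  0.22263462]), 'tool_rot': array([1.79987946e+02, 2.83279266e-03, 1.56887269e+01]), 'force': array([ 0.06826296, -0.10866026,  0.08903114]), 'wrist_torque': array([ 0.00536033, -0.00676661,  0.03548003]), 'grasp_force': 0.0, 'grip_width': 0.0870266865873508}
```

View pics/scene0.png

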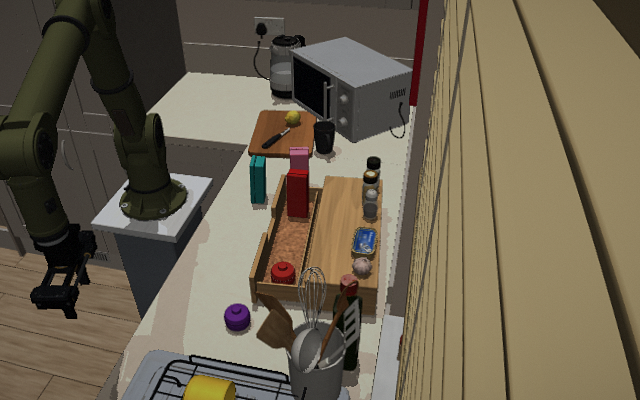

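View pics/side0.png

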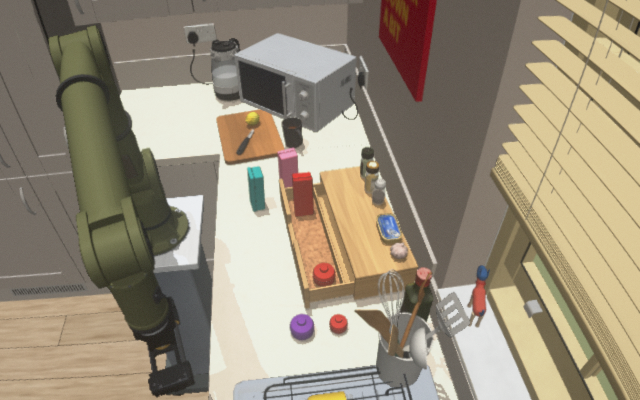

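The red tin stands in the drawer's far (left) end at side px (302,195). The timer that counts is the red one at (323,272), larger than the red one at (338,323). The pink and teal tins stand outside the drawer. I'll measure the yaw and the clearance next.

```bash
python3 - <<'E'
from h import *
for c in("side","scene"):
    pic,W=cloud(c)
    P=pic.astype(int); z=W[...,2]
    m=(P[...,0]>90)&(P[...,1]<50)&(P[...,2]<60)&(W[...,0]>.4)&(W[...,0]<.6)&(W[...,1]>-.06)&(W[...,1]<.1)&(z>.09)
    q=W[m]; print(c,"tin",m.sum(),np.round(np.nanpercentile(q,[2,50,98],axis=0),3).tolist())
    t=W[m&(z>.162)]; print("top",len(t))
    if len(t)>8: print(np.round(t.min(0),3),np.round(t.max(0),3), cv2.minAreaRect((t[:,:2]*1000).astype(np.float32)))
    # front edge of drawer: z ~0.1-0.11, x<.56
    f=W[(z>.098)&(z<.11)&(W[...,0]<.49)&(W[...,0]>.4)&(W[...,1]<-.02)&(W[...,1]>-.4)]
    if len(f)>20:
        a=np.polyfit(f[:,1],f[:,0],1); print("front edge",len(f),a,"yaw",np.degrees(np.arctan(-a[0])), f[:,1].min())
    g=W[(z>.106)&(z<.118)&(W[...,0]<.9)&(W[...,0]>.55)&(W[...,1]<.15)&(W[...,1]>-.4)]
    print("unit top",cv2.minAreaRect((g[:,:2]*1000).astype(np.float32)), g[:,:2].min(0),g[:,:2].max(0))
    k=W[(z>.2)&(W[...,0]>.2)&(W[...,0]<.65)&(W[...,1]>-.65)&(W[...,1]<.25)]
    if len(k): print("tall",len(k),np.round(np.percentile(k,[1,50,99],axis=0),2).tolist(), k[:,0].min(),k[:,2].max())
    pk=W[(P[...,0]>150)&(P[...,2]>110)&(P[...,1]<P[...,0]-40)&(z>.03)&(W[...,1]>.05)&(W[...,1]<.25)&(W[...,0]<.6)]
    if len(pk): print("pink",np.round(np.percentile(pk,[2,98],axis=0),3).tolist())
E
```

```text
side tin 0 [nan, nan, nan]
top 0
front edge 344 [-0.0679273   0.44476357] yaw 3.8859783170933038 -0.374069920519058
unit top ((695.0769653320312, -127.91796875), (244.3582305908203, 547.9970092773438), 1.4423457384109497) [ 0.56769656 -0.39883069] [0.82372687 0.14903436]
tall 2813 [[0.2, -0.65, 0.21], [0.21, -0.63, 0.49], [0.65, -0.48, 0.64]] 0.20004452444382992 0.6413352203652033
pink [[0.435, 0.055, 0.105], [0.589, 0.184, 0.154]]
scene tin 129 [[0.474, -0.018, 0.167], [0.501, 0.006, 0.171], [0.528, 0.024, 0.176]]
top 129
[ 0.472 -0.019  0.164] [0.53  0.028 0.176] ((500.0782470703125, 3.7719192504882812), (57.37980651855469, 45.07327651977539), 3.5553364753723145)
front edge 371 [-0.07189101  0.44466627] yaw 4.111976919840888 -0.37670531739890406
unit top ((702.6790161132812, -140.138916015625), (233.81356811523438, 495.5533142089844), 4.822221755981445) [ 0.56758291 -0.37953255] [0.81882287 0.10713157]
tall 4140 [[0.2, -0.65, 0.21], [0.21, -0.63, 0.47], [0.65, -0.49, 0.64]] 0.20000230362588198 0.6404422922924812
pink [[0.438, 0.139, 0.144], [0.492, 0.183, 0.153]]
  return np.nanmean(a, axis, out=out, keepdims=keepdims)
```

The drawer's yaw is about 4° and the tin top is centred at (0.500, 0.004). I'll raise the arm, turn to yaw 4°, shut the fingers and cross over to behind the tin.

```bash
python3 -m creep '[{"tz":-38,"wz":5.8,"gripper":-1},{"tz":-77,"wz":11.7,"gripper":-1},{"tz":-77,"wz":11.7,"gripper":-1}]' 20
python3 -m creep '[{"tx":19,"ty":-35},{"tx":38,"ty":-70},{"tx":57,"ty":-105},{"tx":76,"ty":-140},{"tx":95,"ty":-175}]'
python3 -m creep '[{"tx":19,"ty":-35},{"tx":38,"ty":-70},{"tx":57,"ty":-105},{"tx":76,"ty":-140},{"tx":95,"ty":-175}]'
```

```text
validation failed for argument at $[0]...
validation failed for argument at $[0]...
validation failed for argument at $[0]...
```

```bash
python3 -m creep '[{"tx":0,"ty":0,"tz":-38,"wx":0,"wy":0,"wz":5.8,"gripper":-1},{"tx":0,"ty":0,"tz":-77,"wx":0,"wy":0,"wz":11.7,"gripper":-1},{"tx":0,"ty":0,"tz":-77,"wx":0,"wy":0,"wz":11.7,"gripper":-1}]' 20
```

```text
time_s: 1.05
tool_pos: [0.1767, -0.6287, 0.3085]
tool_rot: [179.3, -0.2, 3.8]
force: [0.5, -1.2, 1.9]
grip_width: 0.0746
grasp_force: 0.0
```

```bash
M='' ; python3 -m creep '[{"tx":19,"ty":-35,"tz":0,"wx":0,"wy":0,"wz":0,"gripper":-1},{"tx":38,"ty":-70,"tz":0,"wx":0,"wy":0,"wz":0,"gripper":-1},{"tx":57,"ty":-105,"tz":0,"wx":0,"wy":0,"wz":0,"gripper":-1},{"tx":76,"ty":-140,"tz":0,"wx":0,"wy":0,"wz":0,"gripper":-1},{"tx":95,"ty":-175,"tz":0,"wx":0,"wy":0,"wz":0,"gripper":-1}]'
python3 -m creep '[{"tx":19,"ty":-35,"tz":0,"wx":0,"wy":0,"wz":0,"gripper":-1},{"tx":38,"ty":-70,"tz":0,"wx":0,"wy":0,"wz":0,"gripper":-1},{"tx":57,"ty":-105,"tz":0,"wx":0,"wy":0,"wz":0,"gripper":-1},{"tx":76,"ty":-140,"tz":0,"wx":0,"wy":0,"wz":0,"gripper":-1},{"tx":95,"ty":-175,"tz":0,"wx":0,"wy":0,"wz":0,"gripper":-1}]'
python3 -m creep '[{"tx":19,"ty":-35,"tz":0,"wx":0,"wy":0,"wz":0,"gripper":-1},{"tx":38,"ty":-70,"tz":0,"wx":0,"wy":0,"wz":0,"gripper":-1},{"tx":57,"ty":-105,"tz":0,"wx":0,"wy":0,"wz":0,"gripper":-1},{"tx":76,"ty":-140,"tz":0,"wx":0,"wy":0,"wz":0,"gripper":-1},{"tx":95,"ty":-175,"tz":0,"wx":0,"wy":0,"wz":0,"gripper":-1}]'
```

```text
time_s: 1.47
tool_pos: [0.2589, -0.4429, 0.2996]
tool_rot: [180.0, -0.0, 4.0]
force: [1.2, 0.1, 0.9]
grip_width: 0.042
grasp_force: 0.0
time_s: 1.88
tool_pos: [0.3415, -0.2616, 0.2998]
tool_rot: [179.9, -0.0, 4.0]
force: [1.0, -1.7, 0.5]
grip_width: 0.0086
grasp_force: 0.0
time_s: 2.3
tool_pos: [0.424, -0.0803, 0.2999]
tool_rot: [179.9, -0.1, 4.0]
force: [0.5, -0.9, -0.2]
grip_width: 0.0004
grasp_force: 0.0
```

```bash
python3 -m creep '[{"tx":17,"ty":-32,"tz":0,"wx":0,"wy":0,"wz":0,"gripper":-1},{"tx":34,"ty":-64,"tz":0,"wx":0,"wy":0,"wz":0,"gripper":-1},{"tx":51,"ty":-96,"tz":0,"wx":0,"wy":0,"wz":0,"gripper":-1},{"tx":68,"ty":-128,"tz":0,"wx":0,"wy":0,"wz":0,"gripper":-1},{"tx":85,"ty":-160,"tz":0,"wx":0,"wy":0,"wz":0,"gripper":-1}]'
python3 -m creep '[{"tx":0,"ty":0,"tz":0,"wx":0,"wy":0,"wz":0,"gripper":-1},{"tx":0,"ty":0,"tz":38,"wx":0,"wy":0,"wz":0,"gripper":-1},{"tx":0,"ty":0,"tz":76,"wx":0,"wy":0,"wz":0,"gripper":-1},{"tx":0,"ty":0,"tz":114,"wx":0,"wy":0,"wz":0,"gripper":-1},{"tx":0,"ty":0,"tz":150,"wx":0,"wy":0,"wz":0,"gripper":-1}]'
python3 - <<'E'
from h import *
a,W=cloud("scene"); save("scene1.png",a[100:300,200:460].repeat(2,0).repeat(2,1))
print(tool()[0])
E
```

```text
time_s: 2.72
tool_pos: [0.4977, 0.085, 0.3001]
tool_rot: [179.9, -0.1, 4.0]
force: [1.5, -0.2, -0.2]
grip_width: 0.0006
grasp_force: 0.0
time_s: 3.13
tool_pos: [0.497, 0.0829, 0.148]
tool_rot: [179.9, -0.1, 4.0]
force: [0.3, -0.1, 0.0]
grip_width: 0.0007
grasp_force: 0.0
[0.49210451 0.08199108 0.14122449]
```

View pics/scene1.png

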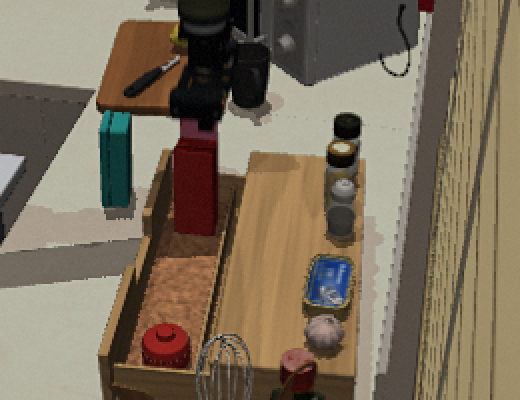

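The shut fingers are behind the red tin (tin at about px (195,185) in the crop). Approach, then push slowly.

```bash
python3 -m creep '[{"tx":0,"ty":12,"tz":0,"wx":0,"wy":0,"wz":0,"gripper":-1},{"tx":0,"ty":24,"tz":0,"wx":0,"wy":0,"wz":0,"gripper":-1},{"tx":0,"ty":32,"tz":0,"wx":0,"wy":0,"wz":0,"gripper":-1},{"tx":0,"ty":38,"tz":0,"wx":0,"wy":0,"wz":0,"gripper":-1},{"tx":0,"ty":42,"tz":0,"wx":0,"wy":0,"wz":0,"gripper":-1}]'
python3 -m creep '[{"tx":0,"ty":4,"tz":0,"wx":0,"wy":0,"wz":0,"gripper":-1},{"tx":0,"ty":8,"tz":0,"wx":0,"wy":0,"wz":0,"gripper":-1},{"tx":0,"ty":12,"tz":0,"wx":0,"wy":0,"wz":0,"gripper":-1},{"tx":0,"ty":16,"tz":0,"wx":0,"wy":0,"wz":0,"gripper":-1}]'
cat > tin.py <<'E'
from h import *
for c in("scene",):
    pic,W=cloud(c); P=pic.astype(int)
    m=(P[...,0]>70)&(P[...,1]<50)&(P[...,2]<60)&(W[...,0]>.4)&(W[...,0]<.6)&(W[...,1]>-.24)&(W[...,1]<.1)&(W[...,2]>.03)
    q=W[m]; print(c,m.sum(),np.round(np.percentile(q,[2,50,98],axis=0),3).tolist())
    t=q[q[:,2]>q[:,2].max()-.02]; print("upper part",t.mean(0).round(3))
p,R,o=tool(); print(p,o["time_s"],o["force"])
E
python3 tin.py
```

```text
time_s: 3.6
tool_pos: [0.5006, 0.0405, 0.1504]
tool_rot: [180.0, -0.1, 3.9]
force: [0.5, 0.2, 0.2]
grip_width: 0.0004
grasp_force: 0.0
time_s: 3.93
tool_pos: [0.5013, 0.0254, 0.1497]
tool_rot: [-180.0, -0.0, 4.0]
force: [-0.1, 0.4, 0.1]
grip_width: 0.0003
grasp_force: 0.2
scene 53 [[0.478, -0.034, 0.119], [0.511, -0.022, 0.171], [0.53, 0.011, 0.176]]
upper part [0.533 0.072 0.32 ]
[0.50132944 0.02427166 0.14955424] 3.9833 [-0.09017162 -1.2342643  -0.43572927]
```

```bash
python3 -m creep '[{"tx":0,"ty":4,"tz":0,"wx":0,"wy":0,"wz":0,"gripper":-1},{"tx":0,"ty":8,"tz":0,"wx":0,"wy":0,"wz":0,"gripper":-1},{"tx":0,"ty":12,"tz":0,"wx":0,"wy":0,"wz":0,"gripper":-1},{"tx":0,"ty":15,"tz":0,"wx":0,"wy":0,"wz":0,"gripper":-1}]'
python3 tin.py; python3 -c "
from h import *
b,_=cloud('side'); save('side2.png',b[130:320,220:440].repeat(2,0).repeat(2,1))"
```

```text
time_s: 4.32
tool_pos: [0.5022, 0.0098, 0.1494]
tool_rot: [180.0, 0.0, 4.0]
force: [-0.3, -0.4, 0.2]
grip_width: 0.0007
grasp_force: 0.1
scene 121 [[0.473, -0.051, 0.141], [0.505, -0.029, 0.172], [0.535, 0.018, 0.288]]
upper part [0.54  0.017 0.356]
[0.50231493 0.00911823 0.14942649] 4.3667 [ 0.70576843 -1.05883342 -0.62318364]
```

View pics/side2.png

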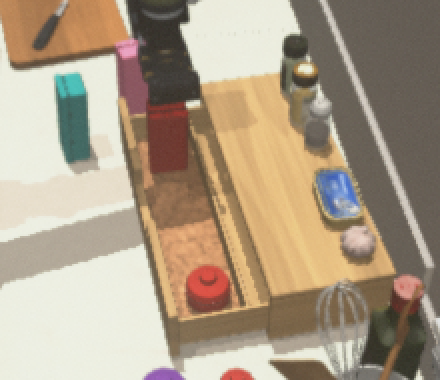

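```bash
cat > plane.py <<'E'
from h import *
for c in("side","scene"):
    pic,W=cloud(c); P=pic.astype(int)
    m=(P[...,0]>1.8*P[...,1]+10)&(P[...,0]>1.8*P[...,2]+10)&(abs(W[...,0]-.505)<.03)&(W[...,1]>-.22)&(W[...,1]<.06)&(W[...,2]>.035)&(W[...,2]<.19)
    q=W[m]
    if len(q)<20: print(c,len(q)); continue
    print(c,len(q))
    for a in np.arange(.03,.19,.02):
        s=q[(q[:,2]>=a)&(q[:,2]<a+.02)]
        if len(s)>3: print(round(a+.01,3),len(s),"y median",np.median(s[:,1]).round(3),"x",s[:,0].min().round(3),s[:,0].max().round(3))
p,R,o=tool(); print(p,o["time_s"],o["force"])
E
python3 plane.py
```

```text
side 110
0.16 34 y median -0.046 x 0.475 0.531
0.18 65 y median -0.04 x 0.476 0.528
scene 826
0.04 67 y median -0.026 x 0.475 0.532
0.06 89 y median -0.029 x 0.476 0.532
0.08 94 y median -0.032 x 0.475 0.532
0.1 102 y median -0.036 x 0.476 0.533
0.12 101 y median -0.04 x 0.475 0.533
0.14 105 y median -0.043 x 0.475 0.533
0.16 136 y median -0.046 x 0.475 0.533
0.18 132 y median -0.03 x 0.475 0.532
[0.50221233 0.01041186 0.14945032] 4.5167 [-0.47496523  0.17605287 -1.10419221]
```

Tilt is about 0.17 rad, with very little sliding. About 17 mm remains to the balance point.

```bash
python3 -m creep '[{"tx":0,"ty":4,"tz":0,"wx":0,"wy":0,"wz":0,"gripper":-1},{"tx":0,"ty":8,"tz":0,"wx":0,"wy":0,"wz":0,"gripper":-1},{"tx":0,"ty":12,"tz":0,"wx":0,"wy":0,"wz":0,"gripper":-1},{"tx":0,"ty":14,"tz":0,"wx":0,"wy":0,"wz":0,"gripper":-1}]'
python3 plane.py
```

```text
time_s: 4.85
tool_pos: [0.5033, -0.0045, 0.1495]
tool_rot: [180.0, 0.0, 3.9]
force: [0.2, -0.1, -0.7]
grip_width: 0.0009
grasp_force: 0.0
side 138
0.16 72 y median -0.061 x 0.475 0.529
0.18 65 y median -0.046 x 0.475 0.528
scene 779
0.04 55 y median -0.03 x 0.475 0.532
0.06 81 y median -0.036 x 0.475 0.532
0.08 78 y median -0.043 x 0.476 0.533
0.1 86 y median -0.05 x 0.476 0.533
0.12 91 y median -0.057 x 0.476 0.533
0.14 93 y median -0.065 x 0.475 0.533
0.16 195 y median -0.067 x 0.476 0.533
0.18 100 y median -0.043 x 0.475 0.531
[ 0.50326506 -0.00427515  0.14945256] 4.95 [ 0.15305439  0.14009724 -0.5709116 ]
```

```bash
python3 -m creep '[{"tx":0,"ty":0,"tz":0,"wx":0,"wy":0,"wz":0,"gripper":-1},{"tx":0,"ty":0,"tz":0,"wx":0,"wy":0,"wz":0,"gripper":-1}]'
python3 plane.py
```

```text
time_s: 5.12
tool_pos: [0.5032, -0.0034, 0.1495]
tool_rot: [-180.0, 0.0, 4.0]
force: [0.8, -0.3, -0.8]
grip_width: 0.0005
grasp_force: 0.0
side 252
0.1 5 y median -0.048 x 0.481 0.51
0.12 44 y median -0.124 x 0.476 0.53
0.14 178 y median -0.117 x 0.475 0.533
0.16 25 y median -0.108 x 0.478 0.529
scene 658
0.04 11 y median -0.039 x 0.53 0.533
0.06 56 y median -0.025 x 0.477 0.534
0.08 240 y median -0.078 x 0.475 0.535
0.1 285 y median -0.142 x 0.475 0.534
0.12 66 y median -0.146 x 0.478 0.534
[ 0.50324184 -0.00329212  0.1495546 ] 5.2167 [0.36762208 0.29769517 0.29089421]
```

It is falling on its own. I'll raise the hand straight up and look.

```bash
python3 -m creep '[{"tx":0,"ty":-8,"tz":0,"wx":0,"wy":0,"wz":0,"gripper":-1},{"tx":0,"ty":-8,"tz":-20,"wx":0,"wy":0,"wz":0,"gripper":-1},{"tx":0,"ty":-8,"tz":-50,"wx":0,"wy":0,"wz":0,"gripper":-1},{"tx":0,"ty":-8,"tz":-80,"wx":0,"wy":0,"wz":0,"gripper":-1},{"tx":0,"ty":-8,"tz":-80,"wx":0,"wy":0,"wz":0,"gripper":-1}]'
python3 - <<'E'
from h import *
b,_=cloud('side'); save('side3.png',b[130:320,220:440].repeat(2,0).repeat(2,1))
for c in("side",'scene'):
    if c=='scene': cloud(c)
    for q in("tin_centre","egg_timer","bay","drawer_front","drawer_unit"):
        print(c,q,[(np.round(r["point"],3).tolist(),round(r["confidence"],2)) for r in nets.place_of(q,c)][:4])
E
python3 plane.py
```

```text
time_s: 5.63
tool_pos: [0.5059, 0.0058, 0.2351]
tool_rot: [179.9, -0.5, 4.1]
force: [0.3, 0.2, -0.2]
grip_width: 0.0003
grasp_force: 0.0
side tin_centre [([0.5, -0.096, 0.041], 0.79), ([0.465, 0.169, 0.068], 0.73), ([0.346, 0.081, 0.076], 0.73)]
side egg_timer [([0.528, -0.289, 0.02], 0.88), ([0.446, -0.439, -0.002], 0.77), ([0.549, -0.437, 0.002], 0.72)]
side bay [([0.508, -0.134, 0.021], 0.79), ([0.739, -0.306, 0.113], 0.42)]
side drawer_front [([0.45, -0.148, 0.04], 0.82)]
side drawer_unit [([0.671, -0.124, 0.001], 0.98)]
scene tin_centre [([0.347, 0.076, 0.078], 0.74), ([0.467, 0.17, 0.072], 0.72), ([0.507, -0.099, 0.046], 0.65)]
scene egg_timer [([0.45, -0.438, 0.002], 0.96), ([0.525, -0.288, 0.024], 0.93)]
scene bay [([0.51, -0.137, 0.025], 0.8)]
scene drawer_front [([0.445, -0.145, 0.045], 0.65)]
scene drawer_unit [([0.678, -0.126, -0.0], 0.67)]
side 683
0.04 37 y median -0.172 x 0.48 0.532
0.06 595 y median -0.116 x 0.475 0.534
0.08 51 y median -0.11 x 0.476 0.529
scene 852
0.04 104 y median -0.17 x 0.477 0.535
0.06 722 y median -0.115 x 0.475 0.535
0.08 26 y median -0.117 x 0.478 0.53
[0.50261336 0.00446177 0.229366  ] 6.3333 [1.08712196 0.66791583 0.54899347]
```

View pics/side3.png

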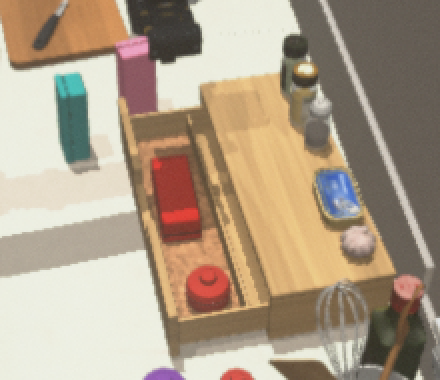

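The tin lies flat in the compartment (crop px (177,197)), well clear of the upright timer at (207,288). Next I'll go in front of the drawer.

```bash
python3 -m creep '[{"tx":-20,"ty":28,"tz":0,"wx":0,"wy":0,"wz":0,"gripper":-1},{"tx":-40,"ty":56,"tz":0,"wx":0,"wy":0,"wz":0,"gripper":-1},{"tx":-60,"ty":85,"tz":0,"wx":0,"wy":0,"wz":0,"gripper":-1},{"tx":-80,"ty":114,"tz":0,"wx":0,"wy":0,"wz":0,"gripper":-1},{"tx":-98,"ty":142,"tz":0,"wx":0,"wy":0,"wz":0,"gripper":-1}]'
python3 -m creep '[{"tx":0,"ty":0,"tz":0,"wx":0,"wy":0,"wz":0,"gripper":-1},{"tx":0,"ty":0,"tz":15,"wx":0,"wy":0,"wz":0,"gripper":-1},{"tx":0,"ty":0,"tz":30,"wx":0,"wy":0,"wz":0,"gripper":-1},{"tx":0,"ty":0,"tz":50,"wx":0,"wy":0,"wz":0,"gripper":-1},{"tx":0,"ty":0,"tz":70,"wx":0,"wy":0,"wz":0,"gripper":-1}]'
```

```text
time_s: 6.75
tool_pos: [0.4136, -0.1455, 0.2298]
tool_rot: [179.9, -0.0, 4.0]
force: [0.5, -0.7, -0.3]
grip_width: 0.0005
grasp_force: 0.0
time_s: 7.17
tool_pos: [0.4152, -0.1441, 0.1592]
tool_rot: [179.9, -0.1, 4.0]
force: [-0.1, -0.4, -1.4]
grip_width: 0.0006
grasp_force: 0.0
```

```bash
python3 -m creep '[{"tx":0,"ty":0,"tz":25,"wx":0,"wy":0,"wz":0,"gripper":-1},{"tx":0,"ty":0,"tz":50,"wx":0,"wy":0,"wz":0,"gripper":-1},{"tx":0,"ty":0,"tz":75,"wx":0,"wy":0,"wz":0,"gripper":-1},{"tx":0,"ty":0,"tz":103,"wx":0,"wy":0,"wz":0,"gripper":-1},{"tx":0,"ty":0,"tz":103,"wx":0,"wy":0,"wz":0,"gripper":-1}]'
python3 -m creep '[{"tx":4,"ty":0,"tz":0,"wx":0,"wy":0,"wz":0,"gripper":-1},{"tx":9,"ty":0,"tz":0,"wx":0,"wy":0,"wz":0,"gripper":-1},{"tx":14,"ty":0,"tz":0,"wx":0,"wy":0,"wz":0,"gripper":-1},{"tx":20,"ty":0,"tz":0,"wx":0,"wy":0,"wz":0,"gripper":-1},{"tx":26,"ty":0,"tz":0,"wx":0,"wy":0,"wz":0,"gripper":-1}]'
```

```text
time_s: 7.58
tool_pos: [0.4111, -0.1422, 0.0523]
tool_rot: [-179.7, 0.4, 4.0]
force: [-1.6, 0.3, -0.1]
grip_width: 0.0006
grasp_force: 0.0
time_s: 8.0
tool_pos: [0.4416, -0.1427, 0.0577]
tool_rot: [179.9, -0.0, 4.0]
force: [-3.4, -0.1, 2.7]
grip_width: 0.0007
grasp_force: 1.2
```

```bash
python3 -m creep '[{"tx":6,"ty":0,"tz":0,"wx":0,"wy":0,"wz":0,"gripper":-1},{"tx":12,"ty":0,"tz":0,"wx":0,"wy":0,"wz":0,"gripper":-1},{"tx":18,"ty":0,"tz":0,"wx":0,"wy":0,"wz":0,"gripper":-1},{"tx":24,"ty":0,"tz":0,"wx":0,"wy":0,"wz":0,"gripper":-1},{"tx":30,"ty":0,"tz":0,"wx":0,"wy":0,"wz":0,"gripper":-1}]'
python3 -m creep '[{"tx":6,"ty":0,"tz":0,"wx":0,"wy":0,"wz":0,"gripper":-1},{"tx":12,"ty":0,"tz":0,"wx":0,"wy":0,"wz":0,"gripper":-1},{"tx":18,"ty":0,"tz":0,"wx":0,"wy":0,"wz":0,"gripper":-1},{"tx":24,"ty":0,"tz":0,"wx":0,"wy":0,"wz":0,"gripper":-1},{"tx":30,"ty":0,"tz":0,"wx":0,"wy":0,"wz":0,"gripper":-1}]'
python3 - <<'E'
from h import *
b,_=cloud('side'); save('side4.png',b[130:320,220:440].repeat(2,0).repeat(2,1))
E
```

```text
time_s: 8.42
tool_pos: [0.4712, -0.14, 0.0565]
tool_rot: [-180.0, 0.0, 4.0]
force: [-2.7, -0.7, 1.8]
grip_width: 0.0002
grasp_force: 1.2
time_s: 8.83
tool_pos: [0.5011, -0.1376, 0.0564]
tool_rot: [-180.0, 0.0, 4.0]
force: [-2.5, -0.0, 1.2]
grip_width: -0.0
grasp_force: 1.2
```

View pics/side4.png

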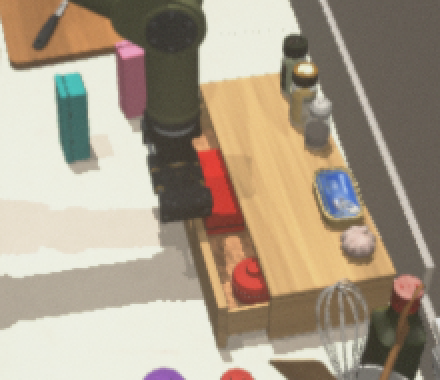

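The drawer is about half shut and the tin and timer haven't moved. Continue.

```bash
python3 -m creep '[{"tx":6,"ty":0,"tz":0,"wx":0,"wy":0,"wz":0,"gripper":-1},{"tx":12,"ty":0,"tz":0,"wx":0,"wy":0,"wz":0,"gripper":-1},{"tx":18,"ty":0,"tz":0,"wx":0,"wy":0,"wz":0,"gripper":-1},{"tx":24,"ty":0,"tz":0,"wx":0,"wy":0,"wz":0,"gripper":-1},{"tx":30,"ty":0,"tz":0,"wx":0,"wy":0,"wz":0,"gripper":-1}]'
python3 -m creep '[{"tx":4,"ty":0,"tz":0,"wx":0,"wy":0,"wz":0,"gripper":-1},{"tx":8,"ty":0,"tz":0,"wx":0,"wy":0,"wz":0,"gripper":-1},{"tx":12,"ty":0,"tz":0,"wx":0,"wy":0,"wz":0,"gripper":-1},{"tx":15,"ty":0,"tz":0,"wx":0,"wy":0,"wz":0,"gripper":-1},{"tx":18,"ty":0,"tz":0,"wx":0,"wy":0,"wz":0,"gripper":-1}]'
```

```text
time_s: 9.3
tool_pos: [0.5309, -0.1355, 0.0563]
tool_rot: [-180.0, 0.0, 4.0]
force: [-2.7, 1.7, 0.8]
grip_width: 0.0003
grasp_force: 1.2
time_s: 9.72
tool_pos: [0.5487, -0.1346, 0.0565]
tool_rot: [-180.0, 0.0, 4.0]
force: [-2.7, 1.4, 1.2]
grip_width: 0.0005
grasp_force: 1.1
```

```bash
python3 -m creep '[{"tx":2,"ty":0,"tz":0,"wx":0,"wy":0,"wz":0,"gripper":-1},{"tx":4,"ty":0,"tz":0,"wx":0,"wy":0,"wz":0,"gripper":-1},{"tx":6,"ty":0,"tz":0,"wx":0,"wy":0,"wz":0,"gripper":-1}]'
python3 -m creep '[{"tx":2,"ty":0,"tz":0,"wx":0,"wy":0,"wz":0,"gripper":-1},{"tx":4,"ty":0,"tz":0,"wx":0,"wy":0,"wz":0,"gripper":-1}]'
```

```text
time_s: 9.97
tool_pos: [0.5545, -0.1343, 0.0565]
tool_rot: [180.0, 0.0, 4.0]
force: [-2.4, 1.8, 0.0]
grip_width: 0.0004
grasp_force: 1.1
time_s: 10.13
tool_pos: [0.5586, -0.1339, 0.0565]
tool_rot: [180.0, 0.0, 4.0]
force: [-1.4, 2.5, -0.0]
grip_width: 0.0006
grasp_force: 1.1
```

```bash
python3 -m creep '[{"tx":2,"ty":0,"tz":0,"wx":0,"wy":0,"wz":0,"gripper":-1},{"tx":4,"ty":0,"tz":0,"wx":0,"wy":0,"wz":0,"gripper":-1},{"tx":5,"ty":0,"tz":0,"wx":0,"wy":0,"wz":0,"gripper":-1}]'
python3 - <<'E'
from h import *
b,W=cloud('side'); save('side5.png',b[130:320,220:440].repeat(2,0).repeat(2,1))
E
```

```text
time_s: 10.38
tool_pos: [0.5593, -0.1339, 0.0564]
tool_rot: [-180.0, 0.6, 4.0]
force: [-16.0, 2.4, 12.7]
grip_width: 0.0003
grasp_force: 8.0
```

View pics/side5.png

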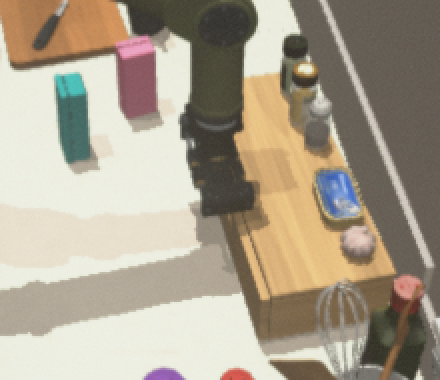

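The force rose to 16 N at the stop and the front looks flush with the unit. Back off and verify.

```bash
python3 -m creep '[{"tx":-5,"ty":0,"tz":0,"wx":0,"wy":0,"wz":0,"gripper":-1},{"tx":-20,"ty":0,"tz":0,"wx":0,"wy":0,"wz":0,"gripper":-1},{"tx":-50,"ty":0,"tz":0,"wx":0,"wy":0,"wz":0,"gripper":-1},{"tx":-85,"ty":0,"tz":0,"wx":0,"wy":0,"wz":0,"gripper":-1},{"tx":-85,"ty":0,"tz":-20,"wx":0,"wy":0,"wz":0,"gripper":-1}]'
python3 - <<'E'
from h import *
for c in('side','scene'):
    b,W=cloud(c); save(c+'6.png',b[130:320,220:440].repeat(2,0).repeat(2,1))
    z=W[...,2]; f=W[(z>.099)&(z<.112)&(W[...,0]<.6)&(W[...,0]>.54)&(W[...,1]<-.02)&(W[...,1]>-.33)]
    r=np.array([.9976,.0698]); s=f[:,:2]@r; print(c,len(f),"front face s",np.percentile(s,[1,5,50]).round(4))
    print("unit",[(np.round(q["point"],3).tolist()) for q in nets.place_of("drawer_front",c)][:2])
E
```

```text
time_s: 10.85
tool_pos: [0.4671, -0.1396, 0.0704]
tool_rot: [-179.9, 0.9, 3.9]
force: [-1.4, 0.5, -1.7]
grip_width: 0.0004
grasp_force: 0.0
side 410 front face s [0.5599 0.5621 0.5716]
unit [[0.577, -0.133, 0.042]]
scene 408 front face s [0.5608 0.5625 0.573 ]
unit [[0.573, -0.132, 0.045], [0.721, -0.023, 0.114]]
```

View pics/side6.png

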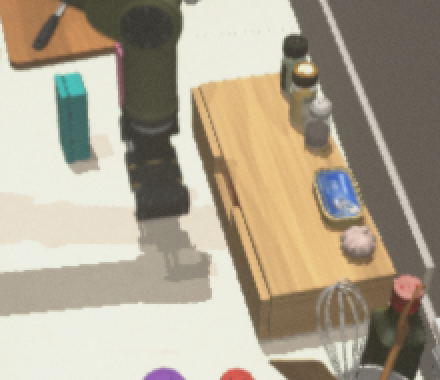

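The drawer front sits flush along the whole unit (crop px (200,90) to (265,300)), the hand is clear, and everything on top is unmoved.

```bash
python3 -c "
from cell import env
print(env.sign_off())"
```

```text
the job is handed in; nothing more can be done
None
```

I handed the job in, with no verdict returned: the tin toppled by itself and was lying clear of the upright timer when last seen with the drawer half shut, the drawer was then pushed gently to its stop, and nothing else in view had moved.

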